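Set a board out over the open drawer to its cutting line and hold it

TASK

A piece has to be sawn off the longer board, the one with the pencil line across it, and the offcut should drop into the upper drawer of the little grey cabinet it lies on. First pull the upper drawer out all the way to its stop; then slide that board, flat on the cabinet top and without lifting it off, straight out over the open drawer until its pencil line lies right over the front edge of the cabinet top, with the board square to that edge. Most of the board then hangs out and it would tip, so finish while still holding it flat in place with the gripper; leave the other board, the lower drawer and everything else where they are.

Things in the scene. Friction and masses are not known exactly. Their poses are not given: they have to be found in the camera images.
- cabinet: grey laminate cabinet fixed to the table, 280 mm deep (its x), 360 mm wide (its y), 150 mm high, with two drawers one above the other. Origin: centre of its underside. Its front, where the drawers open, faces its own -x, which points roughly to the robot's right (world -y). The flat top panel is 150 mm above the table and reaches from 15 mm behind the drawers' front faces (x = -125 mm) to the back (x = +140 mm).
- edge (a point): the middle of the front edge of the cabinet's top panel, on its upper face (cabinet x = -125 mm, y = 0, z = 150 mm); axes as the cabinet's: -x points outward over the drawer, y along the edge, z up
- cabinet_drawer0 (a joint): opening of the upper drawer in m: 0 shut, about 0.198 at its stop; it slides along the cabinet's -x with about 1 N of friction plus a little damping and stays where it is left
- cabinet_drawer0_handle (a point): middle of the upper drawer's steel bar handle, moving with the drawer: a level bar 11 mm thick, 120 mm long along the cabinet's y, its centre 35 mm out from the drawer's front face, 38 mm below the cabinet's top face (112 mm above the table); 29 mm are free between bar and drawer front. It can be pinched across the bar from above.
- cabinet_drawer1 (a joint): opening of the lower drawer in m, shut at 0; to be left shut
- board: the board to set out: loose pale wooden board, 240 mm long (its x), 50 mm wide (its y), 14 mm thick (its z), 0.09 to 0.18 kg, lying flat on the cabinet top to one side of the middle, roughly parallel with the cabinet's depth, its -x end hanging 10 to 70 mm out over the front. Origin: centre of its underside. Its +x end is the rear one and stays on the cabinet. With the line over the edge its middle is 30 mm beyond the edge, so that it tips if let go.
- line (a point): middle of the pencil line on the board's upper face: a dark line 3 mm wide drawn across the board and down its sides, 30 mm from its middle towards the rear (+x), thus 150 mm from the front end and 90 mm from the rear end
- plain: the other board, on the other side of the cabinet top: same wood, width and thickness but only 160 mm long and with no line; not to be moved. The two boards may lie either way round (left or right).
- tape: bystander: roll of paper tape lying flat on the cabinet top near its back edge, between the boards (48 mm across, 18 mm high)
- stick: bystander: clear glue stick, 200 mm long and 11 mm thick, lying on the table in front of the cabinet, underneath the path of the drawer
- gluegun: bystander: glue gun lying on its side on the table, about 190 x 105 x 36 mm
- scissors: bystander: scissors with blue handles lying on a green cutting mat, about 165 mm long
- twine: bystander: drum of twine standing on the table, 94 mm across and 70 mm high
- mug: bystander: white cup standing on the table, 76 mm across and 90 mm high

How it is judged:
By the outcome, as a careful person would: the job done as asked, in the order asked, and still so for the second after the job is handed in, while the arm keeps its last pose, push and grip.
It also fails if it takes over 48 s, if anything falls off the work surface, if the arm or the gripper's body presses on something with over 40 N, if the wrist force passes 120 N, or if a joint passes its speed limit or range.

ROBOT

A 7-joint arm with a two-finger parallel gripper is mounted at the origin on the work surface. World frame = base frame: x ahead of the robot, y to its left, z up, the work surface at z = 0. Lengths are in m, angles in degrees, forces in N, time in s.
With the tool pointing down it reaches from about 0.425 to 0.875 m from the base axis. Payload 4.7 kg.
Tool frame: the origin (TCP) lies at the very end of the fingers, on their centre line; the grasp point (between the pads) lies 19 mm behind it; z points along the fingers, y is the line along which they close (so a half turn about z gives the same grasp; the last joint's range is limited). The gripper opens to 87 mm and grips with 3 to 60 N. Pads are 19 mm wide; open, the fingers measure 117 mm over their backs; the gripper's body (75 mm by 190 mm) begins 51 mm behind the grasp point.
Start: joints at [75.35, 18.392, -4.016, 83.108, 1.295, 78.541, -3.26], TCP at [0.173, -0.627, 0.223] pointing down, gripper open.
Joint ranges: [-163.93, 163.93], [-17.29, 119.83], [-79.2, 71.16], [3.27, 140.29], [-89.18, 269.18], [5.43, 117.66], [-154.24, 154.24]. Speed limits (degrees/s): [147.25, 147.25, 180, 180, 180, 180, 180].

INTERFACE

Orientations are given as [roll, pitch, yaw] about the fixed x, y, z axes, in that order (R = Rz(yaw) Ry(pitch) Rx(roll)).
In Python, from cell import telemetry, cams, env gives the robot as it stands.
- The arm moves only by the tool arm_command, never from a script. Its argument "series" is text: rows parted by semicolons, each of 5 numbers parted by spaces: the shift along the tool's x, y, z in mm, then the turn about the tool's z in rad, then the closure in counts, from 0 (fully open) to 255 (shut). A call has 1 to 20 rows; each row shifts and turns the commanded pose from where the row before left it, along the tool's axes as they then stand; what a row does not reach is not made up. A row lasts 1/12 s, in which the tool goes at most 41.7 mm and 7.16 degrees, less where a joint would pass 70% of its speed; a pose out of reach is approached as far as the arm can. A call is refused whole if a number of a shift passes 41.7 or a number of a turn 0.125, either way. A call with a gripper value outside its range is refused whole. The fingers move at their own pace and stop on an object; "squeeze" is the grip in N (left out, the last holds). Time passes only in rows, so rows that do not move let the fingers close. It gives the time, the measured TCP pose, the force, the opening and the grip force at its end, in the units of the state.
- telemetry.get_obs(): the state, without advancing time (a new reading comes with each control period).
- cams.read_camera(name): name is "scene" or "top" or "wrist"; returns the picture (384x512x3 uint8, blue, green, red); there is no depth.
- cams.calibration(name): a dict with "K" (3x3 intrinsics, pixels), "origin" and "rotation" of the camera in the world; the wrist camera has in their place "hand_eye" (4x4, takes a point from camera to tool coordinates, whose origin is the TCP and whose axes are the flange's). Camera axes: x right, y down, z forward; pixel columns grow to the right and rows downward; lengths in m; the calibration is good to about 2 mm. A picture is of the moment at which its call begins: read the wrist's pose just before it. calibration takes no time and is no camera call.
- env.sign_off(): hands the job in; it is judged then, once.
The state is a dict: "time_s": time; "qpos": joint angles; "joint_velocities": joint speeds; "effort": joint torques, N m; "tool_pos": TCP position; "tool_rot": TCP orientation; "force": force on the tool from outside, world axes, zero at the start; "wrist_torque": the same for the moment, N m; "grip_width": finger opening in m; "grasp_force": force on a finger pad.
Only numpy, scipy, OpenCV 4.12 (cv2) and the standard library are available. Lean on these libraries where they do the work, as an engineer would, in place of code of your own. Each camera call takes 0.05 s, during which the arm holds its last target. There are 200 camera calls.

## Working session

There is one attempt and no reset: what is moved stays moved. The work goes in short steps, Python scripts to look and compute and a tool call to move; the robot and the scene stay as the last step left them, time stands still between calls to the robot, and variables do not carry over. Pictures are saved under pics/ and viewed, at most 10 in all, crops included, and the job is handed in when it is done.

Besides the shell and the picture viewer there is one more tool, called after "Call:" by a JSON object that holds its "method" and its "body". arm_command: Moves the arm, as the interface text tells. Its arguments: {"type":"object","properties":{"series":{"type":"string"},"squeeze":{"type":"number"}},"required":["series"]}

```bash
mkdir -p pics; cat > h.py <<'E'
import numpy as np, cv2
from cell import telemetry, cams, env
def cam(n):
    c=cams.calibration(n); return c
def px2w(n,uv,z,cal=None):
    c=cal or cams.calibration(n); K=np.array(c["K"]);R=np.array(c["rotation"]);o=np.array(c["origin"])
    d=R@np.linalg.solve(K,[uv[0],uv[1],1.]); return o+d*(z-o[2])/d[2]
def w2px(n,p):
    c=cams.calibration(n); q=np.array(c["K"])@(np.array(c["rotation"]).T@(np.array(p)-c["origin"])); return q[:2]/q[2]
E
python3 - <<'E'
from h import *
for n in("top","scene"):
    cv2.imwrite(f"pics/{n}0.png",cams.read_camera(n)); c=cams.calibration(n); print(n,c["origin"],np.round(c["rotation"],3).tolist(),c["K"])
o=telemetry.get_obs();print({k:o[k] for k in("time_s","tool_pos","tool_rot","grip_width","force")}); print(cams.calibration("wrist"))
E
```

```text
top [ 0.42938298 -0.10450269  1.05654934] [-177.011, 0.704, -90.121] [[356.71898207   0.         254.91943734]
 [  0.         356.71898207 190.72660971]
 [  0.           0.           1.        ]]
scene [0.97670694 0.40492731 0.77433569] [-133.029, 0.196, 137.744] [[386.90737932   0.         254.40671353]
 [  0.         386.90737932 188.7370172 ]
 [  0.           0.           1.        ]]
{'time_s': 0.1, 'tool_pos': array([ 0.17303893, -0.62602694,  0.22156664]), 'tool_rot': array([-1.79899217e+02,  7.05138536e-03,  1.54583695e+01]), 'grip_width': 0.08698200149260862, 'force': array([-0.23558169,  0.03311231,  0.72139151])}
{'K': array([[342.55955858,   0.        , 262.55574837],
       [  0.        , 342.55955858, 193.65850231],
       [  0.        ,   0.        ,   1.        ]]), 'hand_eye': array([[-1.41915405e-04, -9.51580073e-01, -3.07400952e-01,
         8.56609688e-02],
       [ 9.99999989e-01, -1.18881467e-04, -9.36567297e-05,
         1.05363725e-03],
       [ 5.25776014e-05, -3.07400962e-01,  9.51580079e-01,
        -1.62493526e-01],
       [ 0.00000000e+00,  0.00000000e+00,  0.00000000e+00,
         1.00000000e+00]])}
```

View pics/top0.png

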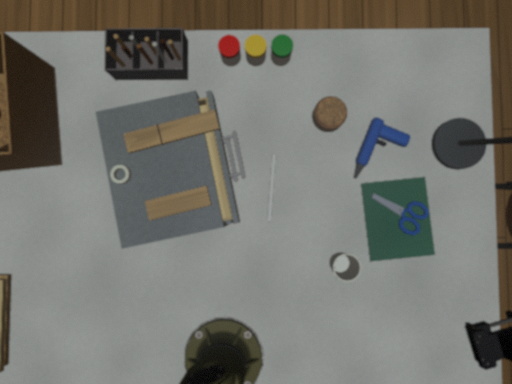

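View pics/scene0.png

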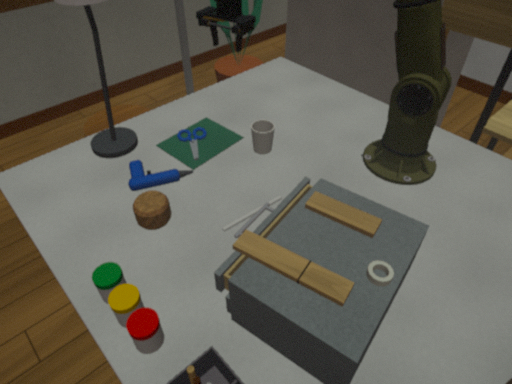

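The top view shows the cabinet at about (95–240, 90–247) px with its front to the right. The long board, with its line near (160,134), is on the far side, and the handle is near (236,157). The scene view agrees. I'll enlarge the top view.

```bash
cat > h.py <<'E'
import numpy as np, cv2
from scipy.spatial.transform import Rotation as Ro
from cell import telemetry, cams, env
def pose(n):
    c=cams.calibration(n); K=np.array(c["K"])
    if n=="wrist":
        o=telemetry.get_obs(); R=Ro.from_euler("xyz",o["tool_rot"],degrees=True).as_matrix(); H=np.array(c["hand_eye"])
        return K,R@H[:3,:3],R@H[:3,3]+o["tool_pos"]
    return K,Ro.from_euler("xyz",c["rotation"],degrees=True).as_matrix(),np.array(c["origin"])
def px2w(P,uv,z):
    K,R,o=P; d=R@np.linalg.solve(K,[uv[0],uv[1],1.]); return o+d*(z-o[2])/d[2]
def w2px(P,p):
    K,R,o=P; q=K@(R.T@(np.array(p)-o)); return q[:2]/q[2]
E
python3 - <<'E'
from h import *
a=cv2.imread("pics/top0.png")[80:255,85:255]
cv2.imwrite("pics/topc.png",cv2.resize(a,None,fx=3.4,fy=3.4,interpolation=cv2.INTER_CUBIC))
E
```

```text
(no output)
```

View pics/topc.png

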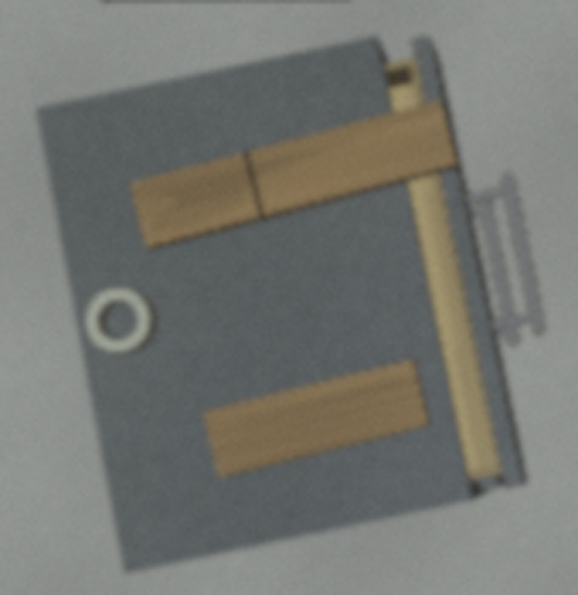

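The crop shows the panel's front edge from (380,38) to (472,497) and its back edge from (38,108) to (127,572). The board's corners are (132,183), (149,247), (440,102) and (458,165), with the line from (247,150) to (264,215). Two parallel handle bars appear at x≈490–540.

```bash
cat >> h.py <<'E'
def cabfit(P):
    f=lambda L,z:np.array([px2w(P,((x+.5)/3.4-.5+85,(y+.5)/3.4-.5+80),z) for x,y in L])
    return f
E
python3 - <<'E'
from h import *
from scipy.optimize import least_squares
P=pose("top");f=cabfit(P)
c=f([(380,38),(473,497),(38,108),(127,572)],.15)
m=np.array([[-.125,.18],[-.125,-.18],[.14,.18],[.14,-.18]])
# cabinet yaw ~ +90: cabinet -x = world -y ; cab y -> world -x
def tf(p,m): 
    s,k=np.sin(p[2]),np.cos(p[2]); return m@np.array([[k,s],[-s,k]])+p[:2]
print(np.round(c,4).tolist(), np.linalg.norm(c[0]-c[1]),np.linalg.norm(c[0]-c[2]))
best=min((least_squares(lambda p:(tf(p,mm)-c[:,:2]).ravel(),[.5,-.1+.2,np.pi/2]) for mm in (m,m*[1,-1])),key=lambda r:r.cost)
p=best.x;print("cab",p[:2],np.degrees(p[2]),np.round(best.fun,4))
b=f([(132,183),(149,247),(440,102),(458,165),(247,150),(264,215)],.164)[:,:2]
R=np.array([[np.cos(p[2]),-np.sin(p[2])],[np.sin(p[2]),np.cos(p[2])]])
cb=(b-p[:2])@R; print("board world",np.round(b,4).tolist()); print("board cab mm",np.round(cb*1000,1).tolist())
d=(cb[0]+cb[1]-cb[2]-cb[3]);print("board yaw in cab",np.degrees(np.arctan2(d[1],d[0])))
pl=f([(205,411),(413,361),(428,424),(220,476)],.164)[:,:2];print("plain",np.round((pl-p[:2])@R*1000,1).tolist())
for z in(.112,.037):
    for y in(-.06,.06):
        q=np.r_[tf(p,np.array([[-.175,y]]))[0],z];u=w2px(P,q);print(z,y,np.round(q,4),np.round((u-[85,80]+.5)*3.4-.5))
E
```

```text
[[0.7361, 0.0574, 0.15], [0.3879, -0.0143, 0.15], [0.6835, 0.3181, 0.15], [0.3326, 0.2439, 0.15]] 0.35550143004399587 0.26589701819601036
cab [0.53654626 0.14393194] 101.77401613933043 [ 0.0022  0.0009 -0.002  -0.0009  0.0007 -0.0004 -0.0008  0.0004]
board world [[0.6225, 0.2398], [0.5743, 0.2262], [0.6825, 0.0097], [0.6349, -0.0039], [0.647, 0.1539], [0.5979, 0.1406]]
board cab mm [[76.3, -103.7], [72.9, -53.8], [-161.2, -115.5], [-164.8, -66.1], [-12.8, -110.1], [-15.8, -59.4]]
board yaw in cab 2.906035185698933
plain [[55.1, 74.7], [-102.8, 70.3], [-104.4, 118.2], [53.4, 124.0]]
0.112 -0.06 [ 0.631  -0.0151  0.112 ] [480. 185.]
0.112 0.06 [ 0.5135 -0.0396  0.112 ] [511. 333.]
0.037 -0.06 [ 0.631  -0.0151  0.037 ] [488. 203.]
0.037 0.06 [ 0.5135 -0.0396  0.037 ] [517. 341.]
```

```bash
cat >> h.py <<'E'
C=np.array([.53654626,.14393194]); A=np.radians(101.774)
RC=np.array([[np.cos(A),-np.sin(A)],[np.sin(A),np.cos(A)]])
def cab2w(x,y,z): return np.r_[C+RC@[x,y],z]
def w2cab(p): return np.r_[RC.T@(np.array(p)[:2]-C),p[2]]
def plan(target,yaw,zoff=None):
    """tool-axis shift mm (axes after turning), turn rad"""
    o=telemetry.get_obs(); t=(o["tool_rot"][2]-yaw+180)%360-180
    R0=Ro.from_euler("xyz",o["tool_rot"],degrees=True).as_matrix()
    d=np.array(target)-o["tool_pos"]
    R1=Ro.from_euler("xyz",[180,0,yaw],degrees=True).as_matrix()
    print("turn rad",round(np.radians(t),4),"shift in start axes",np.round(R0.T@d*1000,1),"in final axes",np.round(R1.T@d*1000,1))
def st():
    o=telemetry.get_obs(); print(round(o["time_s"],2),"cab",np.round(w2cab(o["tool_pos"])*1000,1),"rot",np.round(o["tool_rot"],2),"w",round(o["grip_width"]*1000,1),"F",np.round(o["force"],1),"g",o["grasp_force"])
E
python3 - <<'E'
from h import *
P=pose("top");f=cabfit(P)
h=f([(508,175),(541,333),(525,254)],.112); print([np.round(w2cab(x)*1000,1).tolist() for x in h])
plan(cab2w(w2cab(h[2])[0],.005,.19),11.774)
E
```

```text
[[-198.4, -63.0, 112.0], [-198.3, 64.6, 112.0], [-198.8, 1.1, 112.0]]
turn rad 0.0643 shift in start axes [ 537.8 -447.1   32.3] in final axes [ 508.  -480.8   31.6]
```

Call:
{"method": "arm_command", "body": {"series": "0 0 0 0.064 176; 28 -26.5 0 0 176; 28 -26.5 0 0 176; 28 -26.5 0 0 176; 28 -26.5 0 0 176; 28 -26.5 0 0 176; 28 -26.5 0 0 176; 28 -26.5 0 0 176; 28 -26.5 0 0 176; 28 -26.5 0 0 176; 28 -26.5 0 0 176; 28 -26.5 0 0 176; 28 -26.5 0 0 176; 28 -26.5 0 0 176; 28 -26.5 0 0 176; 28 -26.5 0 0 176; 28 -26.5 0 0 176; 0 0 0 0 176; 0 0 0 0 176", "squeeze": 20}}

```text
time_s: 1.68
tool_pos: [0.5258, -0.1169, 0.2221]
tool_rot: [-179.9, 0.0, 12.1]
force: [-0.5, -0.3, 0.3]
grip_width: 0.027
grasp_force: 0.0
```

```bash
python3 - <<'E'
from h import *
st(); plan(cab2w(-.1985,.005,.22),11.774)
P=pose("wrist"); cv2.imwrite("pics/w1.png",cams.read_camera("wrist"))
for y in(-.06,.06): print(w2px(P,cab2w(-.1985,y,.112)))
E
```

```text
1.68 cab [-253.1   63.7  222.1] rot [-1.7993e+02  2.0000e-02  1.2130e+01] w 27.0 F [-0.5 -0.3  0.3] g 0.0
turn rad 0.0062 shift in start axes [ 59.1 -54.3   2.2] in final axes [ 58.7 -54.6   2.1]
[186.80425299  27.22562221]
[195.76249795 186.27097615]
```

View pics/w1.png

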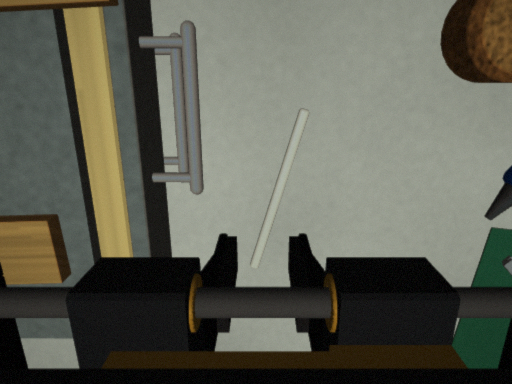

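The wrist view shows the upper bar from (188,25) to (196,190), within 4 px of where I predicted. I'll go over the bar, down and pinch.

Call:
{"method": "arm_command", "body": {"series": "20 -18 0 0.006 176; 20 -18 0 0 176; 19 -18.5 0 0 176; 0 0 0 0 176; 0 0 30 0 176; 0 0 30 0 176; 0 0 30 0 176; 0 0 20 0 176; 0 0 13 0 176; 0 0 0 0 176"}}

```text
time_s: 2.57
tool_pos: [0.5692, -0.0566, 0.0963]
tool_rot: [-179.9, 0.3, 11.3]
force: [-0.0, 0.5, -0.7]
grip_width: 0.0269
grasp_force: 0.0
```

```bash
python3 - <<'E'
from h import *
st()
E
```

```text
2.57 cab [-203.     9.    96.3] rot [-179.93    0.34   11.31] w 26.9 F [-0.   0.5 -0.7] g 0.0
```

Call:
{"method": "arm_command", "body": {"series": "0 0 0 0 255; 0 0 0 0 255; 0 0 0 0 255; 0 5 0 0 255; 0 12 0 0 255; 0 20 0 0 255; 0 20 0 0 255; 0 20 0 0 255; 0 20 0 0 255; 0 20 0 0 255; 0 20 0 0 255; 0 12 0 0 255; 0 8 0 0 255; 0 4 0 0 255; 0 0 0 0 255", "squeeze": 25}}

```text
time_s: 3.82
tool_pos: [0.6063, -0.2144, 0.1011]
tool_rot: [179.8, -0.3, 11.4]
force: [4.8, 0.1, 3.9]
grip_width: 0.0098
grasp_force: 25.0
```

```bash
python3 - <<'E'
from h import *
st()
E
```

```text
3.82 cab [-365.     4.8  101.1] rot [179.84  -0.28  11.38] w 9.8 F [4.8 0.1 3.9] g 25.007987916469574
```

Call:
{"method": "arm_command", "body": {"series": "0 3 0 0 255; 0 3 0 0 255; 0 3 0 0 255; 0 2 0 0 255; 0 0 0 0 255; 0 0 0 0 255"}}

```text
time_s: 4.32
tool_pos: [0.6076, -0.2204, 0.1011]
tool_rot: [-179.9, -0.2, 11.6]
force: [2.0, 4.3, 7.1]
grip_width: 0.0102
grasp_force: 25.0
```

```bash
python3 - <<'E'
from h import *
st()
E
```

```text
4.32 cab [-371.2    4.8  101.1] rot [-1.799e+02 -1.600e-01  1.159e+01] w 10.2 F [2.  4.3 7.1] g 25.000914931297302
```

Call:
{"method": "arm_command", "body": {"series": "0 3 0 0 255; 0 3 0 0 255; 0 3 0 0 255; 0 0 0 0 255; 0 0 0 0 255"}}

```text
time_s: 4.73
tool_pos: [0.6076, -0.2204, 0.101]
tool_rot: [-179.2, 0.1, 11.9]
force: [-5.0, 18.7, 14.0]
grip_width: 0.0099
grasp_force: 25.0
```

```bash
python3 - <<'E'
from h import *
st()
E
```

```text
4.73 cab [-371.2    4.8  101. ] rot [-1.7922e+02  8.0000e-02  1.1880e+01] w 9.9 F [-5.  18.7 14. ] g 25.00256448984146
```

Call:
{"method": "arm_command", "body": {"series": "0 -4 0 0 255; 0 -4 0 0 255; 0 0 0 0 255; 0 0 0 0 176; 0 0 0 0 176; 0 0 0 0 176; 0 0 -15 0 176; 0 0 -30 0 176; 0 0 -35 0 176; 0 0 -35 0 176; 0 0 -30 0 176; 0 0 0 0 0"}}

```text
time_s: 5.73
tool_pos: [0.6084, -0.2262, 0.2514]
tool_rot: [179.6, -0.4, 11.3]
force: [0.5, -0.1, 0.9]
grip_width: 0.0293
grasp_force: 0.0
```

```bash
python3 - <<'E'
from h import *
st(); plan(cab2w(.0155,-.083,.25),-75.3)
P=pose("wrist"); cv2.imwrite("pics/w2.png",cams.read_camera("wrist"))
for x in(-.3715,-.373): print(w2px(P,cab2w(x,0,.112)))
E
```

```text
5.73 cab [-377.1    5.1  251.4] rot [179.63  -0.41  11.35] w 29.3 F [ 0.5 -0.1  0.9] g 0.0
turn rad 1.5123 shift in start axes [  85.2 -393.2   -0.5] in final axes [-387.6 -108.1    1.4]
[254.3347644 177.0808468]
[255.97975439 177.06597416]
```

Call:
{"method": "arm_command", "body": {"series": "8.5 -35.5 0 0 0; 8.5 -39.5 0 0 0; 8.5 -39.5 0 0 0; 8.5 -39.5 0 0 0; 8.5 -39.5 0 0 0; 8.5 -39.5 0 0 0; 8.5 -39.5 0 0 0; 8.5 -39.5 0 0 0; 8.5 -39.5 0 0 0; 8.5 -39.5 0 0 0; 0 0 0 0.1 0; 0 0 0 0.12 0; 0 0 0 0.12 0; 0 0 0 0.12 0; 0 0 0 0.12 0; 0 0 0 0.12 0; 0 0 0 0.12 0; 0 0 0 0.12 0; 0 0 0 0.12 0; 0 0 0 0.12 0"}}

```text
time_s: 7.45
tool_pos: [0.6097, 0.1728, 0.2322]
tool_rot: [178.6, 0.4, -45.1]
force: [0.1, -0.5, -0.8]
grip_width: 0.087
grasp_force: 0.0
```

Call:
{"method": "arm_command", "body": {"series": "0 0 0 0.12 0; 0 0 0 0.12 0; 0 0 0 0.09 0; 0 0 0 0 0; 0 0 0 0 0"}}

```text
time_s: 7.87
tool_pos: [0.6076, 0.1734, 0.2202]
tool_rot: [177.3, 0.7, -52.5]
force: [0.4, 0.2, -0.2]
grip_width: 0.0874
grasp_force: 0.0
```

```bash
python3 - <<'E'
from h import *
st(); plan(cab2w(.0155,-.083,.25),-75.3)
P=pose("wrist"); a=cams.read_camera("wrist"); cv2.imwrite("pics/w3.png",cv2.resize(a,None,fx=1.5,fy=1.5,interpolation=cv2.INTER_CUBIC))
for n,x,y,z in(("line",-.0128,-.1101,.164),("line",-.0158,-.0594,.164),("rear",.0763,-.1037,.164),("rear",.0729,-.0538,.164),("edge",-.125,-.18,.15),("edge",-.125,0,.15),("handle",-.373,-.06,.112),("handle",-.373,.06,.112)): print(n,w2px(P,cab2w(x,y,z))*1.5)
E
```

```text
7.87 cab [ 14.3 -75.5 220.2] rot [177.27   0.73 -52.55] w 87.4 F [ 0.4  0.2 -0.2] g 0.0
turn rad 0.3971 shift in start axes [  1.8  -5.8 -30.2] in final axes [ -0.8  -7.5 -29.8]
line [343.09831788 237.19524799]
line [450.19201073 278.49674276]
rear [279.56219461 408.31439747]
rear [377.10317818 438.75817004]
edge [ 295.14369718 -116.57881439]
edge [681.18883687 106.39593322]
handle [ 890.65441594 -635.7475938 ]
handle [1109.53519442 -418.10408917]
```

View pics/w3.png

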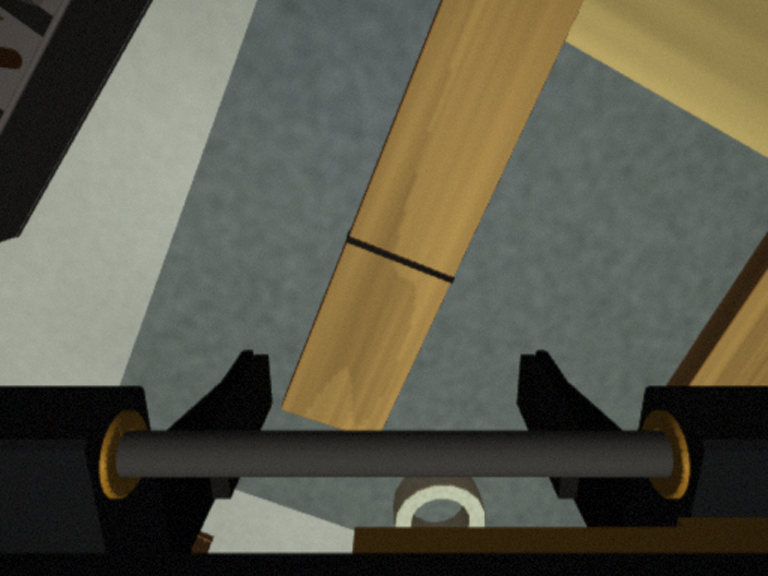

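The wrist view shows the board with its line at (348,239)–(452,280), about 3 px from the prediction. The turn stalled, though, so I'll check the joints.

```bash
python3 - <<'E'
from h import *
print(np.round(telemetry.get_obs()["qpos"],1)); 
E
```

```text
[ -41.2   19.7   29.4   84.4   -9.3   81.2 -153.8]
```

Joint 7 is at its limit. I'll take the opposite half-turn and grip 30 mm ahead of the line, so the wrist camera, then on the rear side, sees the line and the edge.

Call:
{"method": "arm_command", "body": {"series": "0 0 -10 -0.12 0; 0 0 -10 -0.12 0; 0 0 -10 -0.12 0; 0 0 0 -0.12 0; 0 0 0 -0.12 0; 0 0 0 -0.12 0; 0 0 0 -0.12 0; 0 0 0 -0.12 0; 0 0 0 -0.12 0; 0 0 0 -0.12 0; 0 0 0 -0.12 0; 0 0 0 -0.12 0; 0 0 0 -0.12 0; 0 0 0 -0.12 0; 0 0 0 -0.12 0; 0 0 0 -0.12 0; 0 0 0 -0.12 0; 0 0 0 -0.12 0; 0 0 0 -0.12 0; 0 0 0 -0.12 0"}}

```text
time_s: 9.58
tool_pos: [0.6097, 0.1733, 0.2518]
tool_rot: [-177.6, 1.0, 85.3]
force: [-0.6, 1.0, 0.2]
grip_width: 0.087
grasp_force: 0.0
```

Call:
{"method": "arm_command", "body": {"series": "0 0 0 -0.12 0; 0 0 0 -0.12 0; 0 0 0 -0.1 0; 0 0 0 0 0"}}

```text
time_s: 9.92
tool_pos: [0.6098, 0.1732, 0.252]
tool_rot: [-177.4, 0.1, 104.5]
force: [0.3, 0.6, -0.6]
grip_width: 0.0873
grasp_force: 0.0
```

```bash
python3 - <<'E'
from h import *
st(); plan(cab2w(-.0443,-.0863,.25),104.7);print(np.round(telemetry.get_obs()["qpos"],1))
E
```

```text
9.92 cab [ 13.7 -77.7 252. ] rot [-1.7739e+02  1.2000e-01  1.0453e+02] w 87.3 F [ 0.3  0.6 -0.6] g 0.0
turn rad -0.003 shift in start axes [-58.3   5.9   1.8] in final axes [-58.3   5.7   2. ]
[-24.5  17.7   8.   80.9  -2.4  84.2  -2. ]
```

The joint limit has left a tilt of about 2.6° inward in the commanded pose. Pushing past the outer reach limit, up high in free space, should tilt it back outward, so I'll try that gently.

Call:
{"method": "arm_command", "body": {"series": "0 0 -35 0 0; 0 0 -35 0 0; 0 0 -35 0 0; 0 40 0 0 0; 0 40 0 0 0; 0 40 0 0 0; 0 40 0 0 0; 0 20 0 0 0; 0 0 0 0 0; 0 0 0 0 0"}}

```text
time_s: 10.75
tool_pos: [0.7862, 0.2169, 0.3442]
tool_rot: [-177.1, 0.1, 104.1]
force: [0.4, -1.0, 1.1]
grip_width: 0.0869
grasp_force: 0.0
```

```bash
python3 - <<'E'
from h import *
st(); o=telemetry.get_obs(); print(np.round(o["qpos"],1),o["tool_pos"]);R=Ro.from_euler("xyz",o["tool_rot"],degrees=True).as_matrix();print(np.degrees(R[:,2]))
E
```

```text
10.75 cab [  20.5 -259.3  344.2] rot [-1.7706e+02  9.0000e-02  1.0410e+02] w 86.9 F [ 0.4 -1.   1.1] g 0.0
[-19.9  46.9   9.4  27.3  -7.1 109.   -1.3] [0.78620409 0.21691579 0.34420141]
[ -2.82600387  -0.80640755 -57.2203614 ]
```

Call:
{"method": "arm_command", "body": {"series": "0 12 0 0 0; 0 12 0 0 0; 0 12 0 0 0; 0 0 0 0 0; 0 0 0 0 0"}}

```text
time_s: 11.17
tool_pos: [0.8164, 0.2251, 0.3454]
tool_rot: [-177.5, 0.2, 104.2]
force: [0.2, -0.3, 0.5]
grip_width: 0.0871
grasp_force: 0.0
```

```bash
cat >>h.py <<'E'
def tilt():
    o=telemetry.get_obs(); print(np.round(o["qpos"],1),o["tool_pos"]);R=Ro.from_euler("xyz",o["tool_rot"],degrees=True).as_matrix();print("tilt deg",np.degrees(R[:2,2]))
E
python3 - <<'E'
from h import *
st();tilt()
E
```

```text
11.17 cab [  22.3 -290.5  345.4] rot [-1.7751e+02  1.7000e-01  1.0417e+02] w 87.1 F [ 0.2 -0.3  0.5] g 0.0
[-18.   58.5  11.8   6.5 -11.1 117.6  -2.3] [0.81637763 0.22507031 0.34541035]
tilt deg [-2.37043337 -0.77156917]
```

Now at the limit, and the tilt is starting to shrink. I'll push a little further.

Call:
{"method": "arm_command", "body": {"series": "0 12 0 0 0; 0 12 0 0 0; 0 0 0 0 0; 0 0 0 0 0"}}

```text
time_s: 11.5
tool_pos: [0.8261, 0.228, 0.3396]
tool_rot: [-178.4, 0.2, 104.2]
force: [-0.0, -0.6, -0.1]
grip_width: 0.0869
grasp_force: 0.0
```

```bash
python3 - <<'E'
from h import *
st();tilt()
E
```

```text
11.5 cab [  23.2 -300.7  339.6] rot [-178.45    0.19  104.22] w 86.9 F [-0.  -0.6 -0.1] g 0.0
[-17.9  60.5  18.1   3.6 -17.4 117.6  -2.3] [0.82614809 0.22797212 0.33964553]
tilt deg [-1.4574947  -0.56967603]
```

Call:
{"method": "arm_command", "body": {"series": "0 12 0 0 0; 0 12 0 0 0; 0 10 0 0 0; 0 0 0 0 0; 0 0 0 0 0"}}

```text
time_s: 11.92
tool_pos: [0.8274, 0.2314, 0.3342]
tool_rot: [-178.4, -0.1, 104.6]
force: [-0.3, -0.7, 0.8]
grip_width: 0.0869
grasp_force: 0.0
```

```bash
python3 - <<'E'
from h import *
st();tilt()
E
```

```text
11.92 cab [  26.3 -302.6  334.2] rot [-1.7837e+02 -1.0000e-01  1.0458e+02] w 86.9 F [-0.3 -0.7  0.8] g 0.0
[-17.   60.6  -9.1   3.5   8.7 117.6  -3.1] [0.82743828 0.23138475 0.33423425]
tilt deg [-1.60408187 -0.31664269]
```

Call:
{"method": "arm_command", "body": {"series": "0 4 -10 0 0; 0 4 -10 0 0; 0 4 -10 0 0; 0 0 0 0 0; 0 0 0 0 0"}}

```text
time_s: 12.33
tool_pos: [0.8262, 0.2259, 0.3537]
tool_rot: [-179.6, 0.5, 104.2]
force: [0.6, 0.1, -0.1]
grip_width: 0.0865
grasp_force: 0.0
```

```bash
python3 - <<'E'
from h import *
st();tilt()
E
```

```text
12.33 cab [  21.1 -300.3  353.7] rot [-179.56    0.54  104.16] w 86.5 F [ 0.6  0.1 -0.1] g 0.0
[-17.6  59.6  10.6   3.4  -9.7 117.6  -2.5] [0.82618378 0.22586905 0.35369647]
tilt deg [-0.2926317  -0.63400482]
```

```bash
python3 - <<'E'
from h import *
plan(cab2w(-.0443,-.0863,.25),104.7)
E
```

```text
turn rad -0.0093 shift in start axes [ -55.4 -215.7  105.9] in final axes [ -54.4 -217.   103.7]
```

Call:
{"method": "arm_command", "body": {"series": "-2 -12 0 -0.009 0; -4 -20 5 0 0; -8 -30 15 0 0; -8 -31 15 0 0; -8 -31 15 0 0; -8 -31 18 0 0; -8 -31 18 0 0; -8 -30 18 0 0; 0 0 0 0 0; 0 0 0 0 0"}}

```text
time_s: 13.17
tool_pos: [0.6475, 0.129, 0.2569]
tool_rot: [-179.2, 0.2, 104.6]
force: [0.6, 0.3, 1.2]
grip_width: 0.0866
grasp_force: 0.0
```

```bash
python3 - <<'E'
from h import *
st();tilt(); plan(cab2w(-.0443,-.0863,.154),104.7)
P=pose("wrist"); a=cams.read_camera("wrist"); cv2.imwrite("pics/w4.png",cv2.resize(a,None,fx=1.5,fy=1.5,interpolation=cv2.INTER_CUBIC))
for n,x,y,z in(("line",-.0128,-.1101,.164),("line",-.0158,-.0594,.164),("rear",.0763,-.1037,.164),("rear",.0729,-.0538,.164),("edge",-.125,-.18,.15),("edge",-.125,0,.15)): print(n,w2px(P,cab2w(x,y,z))*1.5)
E
```

```text
13.17 cab [ -37.3 -105.5  256.9] rot [-179.16    0.22  104.57] w 86.6 F [0.6 0.3 1.2] g 0.0
[-22.2  19.5  11.3  78.2  -3.5  83.5   3.5] [0.64746683 0.12898758 0.25685514]
tilt deg [-0.76187024 -0.42584603]
turn rad -0.0023 shift in start axes [ -5.7 -18.  103.2] in final axes [ -6.  -19.6 102.9]
line [406.6465022  247.49996098]
line [306.98914508 248.14895962]
rear [403.6186613   55.41999859]
rear [293.99178538  57.97096039]
edge [512.03881856 430.06455501]
edge [213.19957409 414.70173011]
```

View pics/w4.png

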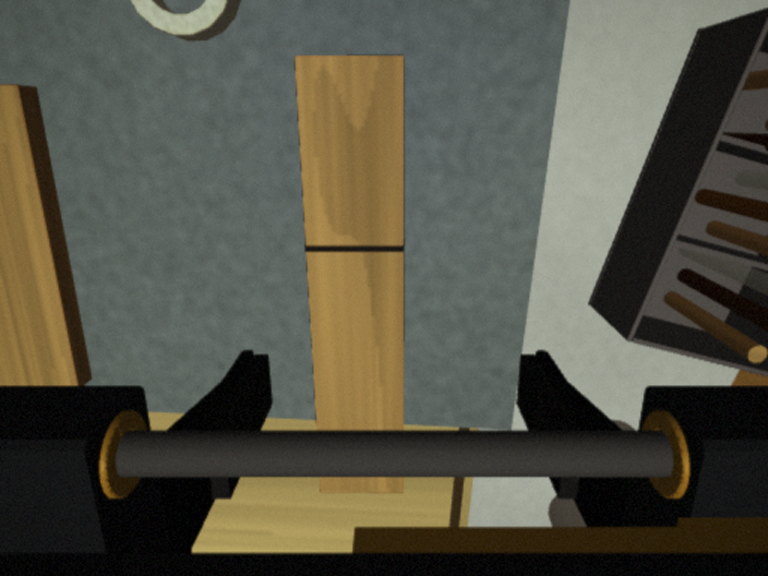

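The line at (306–404, 248) and the rear end at (295–404, 55) match the prediction within 2 px. I'll descend astride the board.

Call:
{"method": "arm_command", "body": {"series": "-3 -9 0 -0.002 0; -3 -9 0 0 0; 0 0 0 0 0; 0 0 30 0 0; 0 0 30 0 0; 0 0 20 0 0; 0 0 12 0 0; 0 0 6 0 0; 0 0 0 0 0; 0 0 0 0 0"}}

```text
time_s: 14.05
tool_pos: [0.6348, 0.12, 0.1625]
tool_rot: [-179.6, 0.2, 104.8]
force: [-0.6, 0.0, 1.0]
grip_width: 0.087
grasp_force: 0.0
```

```bash
python3 - <<'E'
from h import *
st();tilt(); plan(cab2w(-.0443,-.0863,.154),104.7)
E
```

```text
14.05 cab [-43.5 -91.3 162.5] rot [-179.56    0.23  104.78] w 87.0 F [-0.6  0.   1. ] g 0.0
[-21.9  20.1  11.   88.3  -3.7  72.4   4.4] [0.63484529 0.11998406 0.1624835 ]
tilt deg [-0.36428951 -0.33710526]
turn rad 0.0014 shift in start axes [-0.5 -5.   8.5] in final axes [-0.5 -5.1  8.5]
```

Call:
{"method": "arm_command", "body": {"series": "0 -5 3 0 0; 0 0 3 0 0; 0 0 2 0 0; 0 0 0 0 0"}}

```text
time_s: 14.38
tool_pos: [0.6289, 0.1185, 0.1534]
tool_rot: [-179.5, 0.2, 104.8]
force: [-0.8, 0.5, 0.6]
grip_width: 0.0869
grasp_force: 0.0
```

```bash
python3 - <<'E'
from h import *
st();tilt()
E
```

```text
14.38 cab [-43.7 -85.2 153.4] rot [-179.47    0.22  104.78] w 86.9 F [-0.8  0.5  0.6] g 0.0
[-21.9  19.8  11.   89.7  -3.6  71.4   4.4] [0.62886745 0.11852165 0.15340143]
tilt deg [-0.45995681 -0.34682639]
```

Close on it at a moderate grip.

Call:
{"method": "arm_command", "body": {"series": "0 0 0 0 255; 0 0 0 0 255; 0 0 0 0 255; 0 0 0 0 255; 0 0 0 0 255", "squeeze": 25}}

```text
time_s: 14.8
tool_pos: [0.6291, 0.1185, 0.1535]
tool_rot: [-179.5, 0.2, 104.8]
force: [0.3, 0.4, -0.5]
grip_width: 0.0617
grasp_force: 0.0
```

```bash
python3 - <<'E'
from h import *
st();tilt()
P=pose("wrist"); a=cams.read_camera("wrist"); cv2.imwrite("pics/w5.png",cv2.resize(a,None,fx=1.5,fy=1.5,interpolation=cv2.INTER_CUBIC))
for n,x,y,z in(("line",-.0128,-.1101,.164),("line",-.0158,-.0594,.164),("edge",-.125,-.18,.15),("edge",-.125,0,.15)): print(n,w2px(P,cab2w(x,y,z))*1.5)
E
```

```text
14.8 cab [-43.7 -85.4 153.5] rot [-179.47    0.22  104.78] w 61.7 F [ 0.3  0.4 -0.5] g 0.0
[-21.9  19.8  11.   89.7  -3.6  71.4   4.4] [0.6290776  0.11853976 0.1534518 ]
tilt deg [-0.45647852 -0.35161575]
line [475.04759071 306.79273131]
line [313.10160045 307.22910726]
edge [613.56685602 563.00163502]
edge [171.15052349 540.82041068]
```

View pics/w5.png

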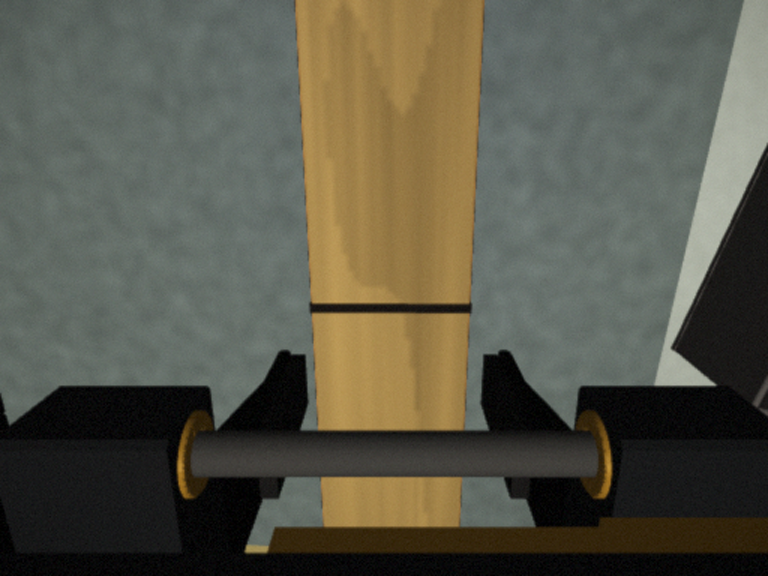

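The wrist view shows the fingers still closing, with the line at (311–471, 308) as predicted. I'll finish closing, then check before sliding.

Call:
{"method": "arm_command", "body": {"series": "0 0 0 0 255; 0 0 0 0 255; 0 0 0 0 255; 0 0 0 0 255; 0 0 0 0 255", "squeeze": 25}}

```text
time_s: 15.27
tool_pos: [0.6289, 0.1185, 0.1534]
tool_rot: [-179.4, 0.2, 104.8]
force: [-0.6, -1.0, 0.9]
grip_width: 0.0499
grasp_force: 25.0
```

```bash
python3 - <<'E'
from h import *
st();tilt()
E
```

```text
15.27 cab [-43.8 -85.2 153.4] rot [-179.44    0.22  104.78] w 49.9 F [-0.6 -1.   0.9] g 24.990659952163696
[-21.9  19.8  11.   89.7  -3.6  71.4   4.4] [0.62887352 0.11847524 0.15335654]
tilt deg [-0.48210516 -0.3572062 ]
```

Call:
{"method": "arm_command", "body": {"series": "-2 0 0 0.01 255; -3 0 0 0.014 255; -4 0 0 0.014 255; -5 0 0 0.014 255; -8 0 0 0 255; -10 0 0 0 255; -10 0 0 0 255; -10 0 0 0 255; -10 0 0 0 255; -10 0 0 0 255; -10 0 0 0 255; -9 0 0 0 255; -7 0 0 0 255; -4 0 0 0 255; -2 0 0 0 255; 0 0 0 0 255; 0 0 0 0 255"}}

```text
time_s: 16.68
tool_pos: [0.6506, 0.0175, 0.1537]
tool_rot: [-179.5, 0.2, 101.8]
force: [0.3, -0.3, -2.0]
grip_width: 0.0496
grasp_force: 25.0
```

```bash
python3 - <<'E'
from h import *
st();tilt()
P=pose("wrist"); a=cams.read_camera("wrist"); cv2.imwrite("pics/w6.png",cv2.resize(a,None,fx=1.5,fy=1.5,interpolation=cv2.INTER_CUBIC))
for n,x,y,z in(("edge",-.125,-.12,.15),("edge",-.125,-.05,.15)): print(n,w2px(P,cab2w(x,y,z))*1.5)
E
```

```text
16.68 cab [-147.1  -85.9  153.7] rot [-179.47    0.22  101.84] w 49.6 F [ 0.3 -0.3 -2. ] g 24.989667534828186
[-15.   21.2  14.   88.1  -4.9  71.8  11.5] [0.65059751 0.01749104 0.15374034]
tilt deg [-0.47793232 -0.32410534]
edge [490.99310555 313.62517823]
edge [287.85864227 312.65978305]
```

View pics/w6.png

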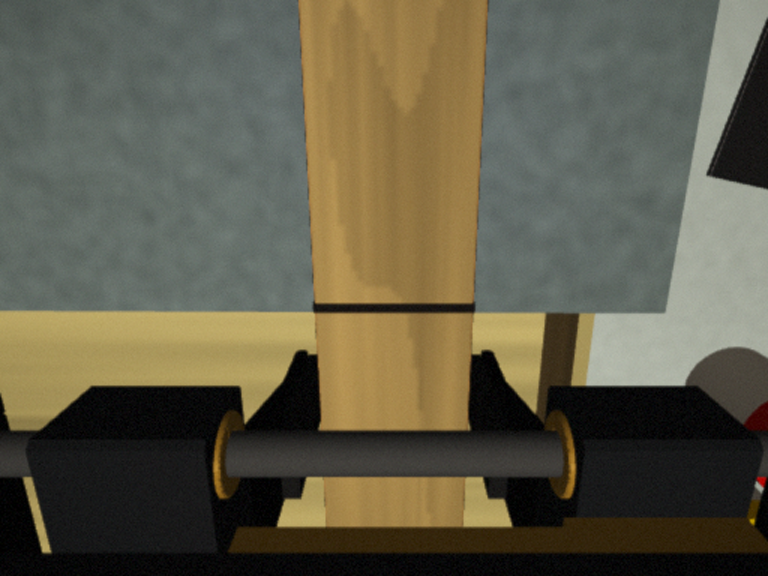

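The line is at row ≈308 (cols 314–474) and the edge at row ≈312, before the height correction. I'll measure both at sub-pixel level.

```bash
cat > m.py <<'E'
from h import *
def meas():
    P=pose("wrist"); acc=[]
    for _ in range(4): acc.append(cams.read_camera("wrist").astype(float))
    a=np.mean(acc,0); g=a.mean(2); r=a[:,:,2]-a[:,:,0]
    rows=np.arange(185,230)
    L=[];E=[]
    for c in range(216,310):      # line: dark centroid
        s=g[rows,c]; w=np.clip(np.median(s)-15-s,0,None)
        if w.sum()>20: L.append((c,(rows*w).sum()/w.sum()))
    for c in list(range(120,200))+list(range(326,352)):   # edge: grey -> yellow
        s=cv2.GaussianBlur(r[rows,c].reshape(-1,1),(1,3),0).ravel(); d=np.diff(s); i=int(np.argmax(d[1:-1]))+1
        p=(d[i-1]-d[i+1])/(2*(d[i-1]-2*d[i]+d[i+1])+1e-9); E.append((c,rows[i]+.5+p))
    def fit(Q,z):
        W=np.array([w2cab(px2w(P,q,z)) for q in Q])[:,:2]; k=np.polyfit(W[:,1],W[:,0],1)
        for _ in range(3):
            e=np.abs(W[:,0]-np.polyval(k,W[:,1])); W=W[e<=max(.0005,np.percentile(e,90))]; k=np.polyfit(W[:,1],W[:,0],1)
        return k,W
    kl,wl=fit(L,.164); ke,we=fit(E,.15)
    y0=wl[:,1].mean(); print("line x",np.polyval(kl,y0)*1e3,"edge x",np.polyval(ke,y0)*1e3,"yaw line,edge deg",np.degrees(np.arctan([kl[0],ke[0]])),"n",len(wl),len(we),"y range",wl[:,1].min(),wl[:,1].max())
    print("line beyond edge mm (+ = still inside)",(np.polyval(kl,y0)-np.polyval(ke,y0))*1e3)
E
python3 - <<'E'
from m import *
meas(); st()
E
```

```text
line x -117.61955682050568 edge x -124.42396766039052 yaw line,edge deg [-0.31377535 -0.03719352] n 94 106 y range -0.108612132421564 -0.0647628535969202
line beyond edge mm (+ = still inside) 6.804410839884839
16.93 cab [-147.1  -85.9  153.8] rot [-179.47    0.24  101.85] w 49.9 F [-0.3  0.7 -1.6] g 24.98957186937332
```

Call:
{"method": "arm_command", "body": {"series": "-2 0 0 0.005 255; -3 0 0 0 255; -1.9 0 0 0 255; 0 0 0 0 255; 0 0 0 0 255; 0 0 0 0 255"}}

```text
time_s: 17.43
tool_pos: [0.652, 0.01, 0.1538]
tool_rot: [-179.5, 0.2, 101.5]
force: [-0.3, 0.0, -1.2]
grip_width: 0.0496
grasp_force: 25.0
```

```bash
python3 - <<'E'
from m import *
meas(); st(); cv2.imwrite("pics/s7.png",cv2.resize(cams.read_camera("scene")[130:330,190:450],None,fx=3,fy=3,interpolation=cv2.INTER_CUBIC))
P=pose("scene");print([((w2px(P,cab2w(-.125,y,.15))-[190,130])*3).round() for y in(-.18,-.11,-.06,0)])
E
```

```text
line x -125.44081150027527 edge x -124.55800080958376 yaw line,edge deg [ 0.04880235 -0.0927875 ] n 94 106 y range -0.10864634599841032 -0.06478711907275882
line beyond edge mm (+ = still inside) -0.8828106906915156
17.63 cab [-154.5  -85.8  153.8] rot [-179.47    0.25  101.53] w 49.8 F [-0.2 -0.5 -2. ] g 24.989520013332367
[array([107., 449.]), array([173., 377.]), array([216., 329.]), array([264., 277.])]
```

View pics/s7.png

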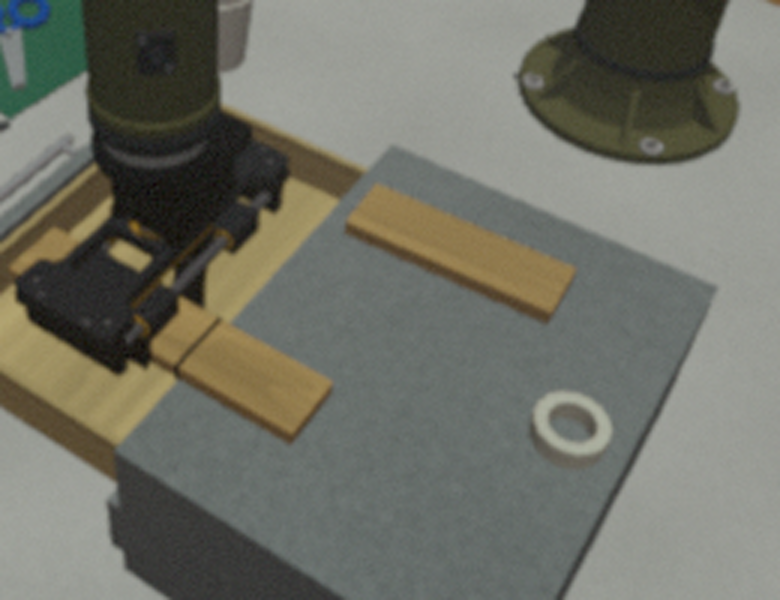

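The scene view shows the line at (180–220, 370–320) on the panel's front edge, with the board flat and the plain board and tape untouched. The wrist measurement says 0.9 mm too far out, and dead reckoning says about 0, so I'll ease back 0.6 mm. I'll also check the drawer from the top.

Call:
{"method": "arm_command", "body": {"series": "0.6 0 0 0 255; 0 0 0 0 255; 0 0 0 0 255; 0 0 0 0 255"}}

```text
time_s: 18.02
tool_pos: [0.6519, 0.0106, 0.1538]
tool_rot: [-179.5, 0.3, 101.5]
force: [-0.4, -0.6, -2.1]
grip_width: 0.0494
grasp_force: 25.0
```

```bash
python3 - <<'E'
from m import *
meas(); st(); P=pose("top")
cv2.imwrite("pics/t8.png",cv2.resize(cams.read_camera("top")[80:255,85:320],None,fx=3.4,fy=3.4,interpolation=cv2.INTER_CUBIC))
for y in(-.06,.06): print(((w2px(P,cab2w(-.373,y,.112))-[85,80]+.5)*3.4-.5).round())
E
```

```text
line x -124.84157974355416 edge x -124.44890218674104 yaw line,edge deg [ 0.03563232 -0.10017065] n 94 106 y range -0.10867772122704493 -0.06481111375986565
line beyond edge mm (+ = still inside) -0.39267755681311745
18.22 cab [-154.1  -85.8  153.8] rot [-179.47    0.25  101.51] w 49.5 F [-0.7  0.6 -1.2] g 24.98946189880371
[726. 133.]
[758. 281.]
```

View pics/t8.png

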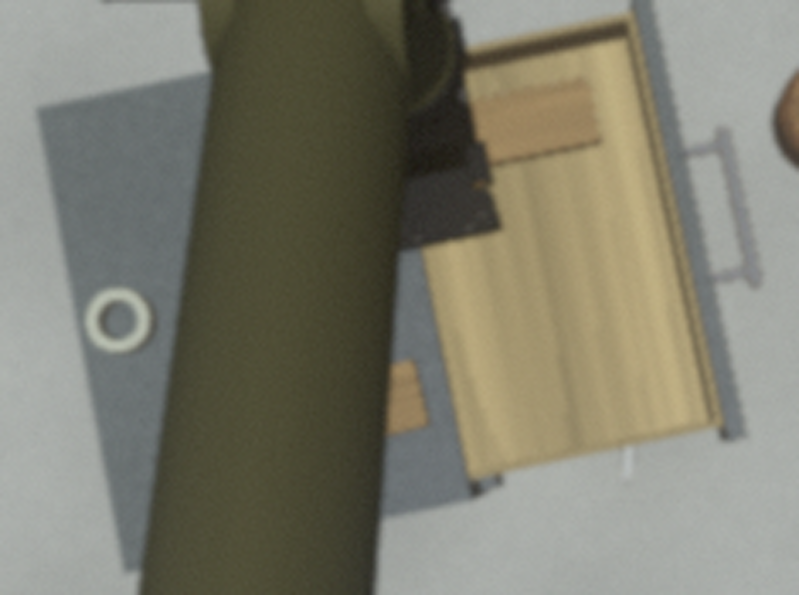

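The top view shows the handle from (722,130) to (755,285), against (726,133)–(758,281) predicted at the stop. The drawer is fully out, the tape and the plain board haven't moved, and the long board overhangs the drawer. I'll hand in.

```bash
python3 -c "
from cell import env; print(env.sign_off())"
```

```text
the job is handed in; nothing more can be done
None
```

I handed the job in at about 18 s with the upper drawer pulled out to its stop and the board still gripped flat, its pencil line within about 0.5 mm of the front edge and square to about 0.1° by the wrist camera; the plain board and tape look unmoved, and nothing else was handled.

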